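# Open the push-and-turn safety can

### The job

Open the cleaner can: press its winged safety cap down firmly until it bottoms on the collar, but never so hard that the collar is crushed, and turn it anticlockwise under that pressure until it comes free, never forcing it round while it is locked, then lift it off. Stand the cap upright in the middle of the round steel drip dish, setting it down and not dropping it, and leave the other tools where they lie.

Things in the scene. Friction and masses are not known exactly. Their poses are not given: they have to be found in the camera images.
- cap: Black safety cap, 74 mm across, 67.5 mm high, about 120 g. Grey stem 25 mm in diameter with, at its foot and flush with its underside, a steel cross-lug 54 mm long (cap's x), 9 wide, 7 thick; then the disc, 35.5 to 41.5 mm up; then the wing, up to 67.5 mm. Origin: centre of the stem's underside, z up the axis. It starts locked in the can's neck, its origin 123 mm above the can's.
- wing (a point): Middle of the cap's upright wing (grip bar), 60 mm long along x, 16 mm thick along y, 26 mm high, standing on the disc; the point is 54.5 mm above the cap's origin. The wing lies along the cross-lug. Seen from above, the cap opens anticlockwise. While it is locked it turns only about 8 degrees, up against its teeth, which shear if it is forced round with more than about 2.5 Nm: then stop, turn back and press further.
- cap_disc (a point): Centre of the disc's upper face, 41.5 mm above the cap's origin. Pressed, the cap sinks until the disc bottoms on the dark collar, 6.5 to 18.5 mm down: this differs from can to can and shows as the gap between disc and collar. Only in the last 2.5 mm of this travel is the lug clear of the teeth that stop it turning, so press until the hard stop is felt.
- spring (a point): Point on the can's axis where the stem's underside rests while locked. A spring pushes the cap up against ledges: about 7 N before the cap moves, then 0.4 N more per mm. From 45 degrees on the lug is past the teeth and need not be pressed. At 75 degrees (play about 5 either way) is an end stop; let up there, the cap springs 4 mm higher and lifts straight out.
- neck (a point): Centre of the neck's rim, 137 mm above the table; the cap must rise 14 mm from its locked height to be clear of it. Neck 66 mm in diameter. Around it sits the dark steel collar, 78 mm in diameter, its top 140 to 152 mm above the table, fixed at a height that differs from can to can. The collar crushes if the cap bears on it with more than 30 N.
- can: Aluminium cleaner can with a paper band, 96 mm in diameter, fixed in a round grey bench holder 124 mm across and 12 mm high; it does not move. Origin: centre of the holder's underside, on the table; z up; x is the direction of the locked cap's wing.
- dish: The round, shallow steel drip dish, 132 mm across, rim 13 mm high; its floor is flat, 4 mm thick and 120 mm across; 0.4 kg, loose. Origin: centre of its underside; z up.
- hammer: Bystander: hammer 200 mm long with a wooden handle, lying on the table. Origin near its middle.
- brush: Bystander: shoe brush 150 x 45 x 45 mm, bristles down, long side along its x. Origin: centre of its underside.
- tin: Bystander: round aluminium polish tin, 87 mm across and 34 mm high. Origin: centre of its underside.
- roller: Bystander: hand roller, about 165 mm long and 76 mm wide at its steel roll, 40 mm high. Origin: underside, near its middle.
- slicker: Bystander: wooden edge slicker 145 mm long, 26 mm wide, 24 mm high, lying on the table. Origin: underside, near its middle.
- last: Bystander: wooden shoe last 240 mm long, 78 mm wide and 100 mm high at the heel. Origin: underside, near its middle.
- pot: Bystander: closed jar 80 mm in diameter, 120 mm high. Origin: centre of its underside.
Things that resemble listed ones, but are neither listed nor needed, are in the scene too. What is shaped like the dish but pink is not meant.

How it is judged:
By the outcome, as a careful person would: the job done as asked, in the order asked, and still so for the second after the job is handed in, with the robot touching nothing.
It also fails if it takes over 45 s, if anything falls off the work surface, if the arm or the gripper's body presses on something with over 40 N, if the wrist force passes 120 N, or if a joint passes its speed limit or range.

### The arm

A 6-joint arm with a two-finger parallel gripper is mounted at the origin on the work surface. World frame = base frame: x ahead of the robot, y to its left, z up, the work surface at z = 0. Lengths are in mm, angles in degrees, forces in N, time in s.
With the tool pointing down it reaches from about 350 to 775 mm from the base axis. Payload 5.5 kg.
Tool frame: the origin (TCP) lies midway between the tips of the shut fingers; the grasp point (between the pads) lies 19 mm behind it (grip_point_offset is the distance from the TCP to the grasp point, in mm); z points along the fingers, y is the line along which they close (so a half turn about z gives the same grasp; the last joint's range is limited). The gripper opens to 85 mm and grips with 20 to 120 N. Pads are 22 mm wide; open, the fingers measure 114 mm over their backs; the gripper's body (76 mm by 85 mm) begins 54 mm behind the grasp point. The pads swing forward as they close: fully open they stand 13 mm farther back than shut.
Start: joints at [-72.514, 17.945, 2.641, 74.691, 0, 82.002], TCP at [247.411, -519.095, 231.323] pointing down, gripper open.
Joint ranges: [-158.12, 158.12], [-49.38, 96.58], [-58.88, 72.47], [-126.05, 133.96], [-84.25, 85.87], [-180, 180]. Speed limits (degrees/s): [147.25, 147.25, 180, 180, 180, 180].

### API

Orientations are given as a 3x3 rotation matrix whose columns are the frame's x, y, z axes.
In Python, from bench import * gives the robot as it stands. The module is installed in compiled form; this text tells all that it offers.
- The arm moves only by the tool play_rows, never from a script. Its argument "series" is one flat list of numbers, 7 for each row, row after row: the turn, a rotation vector about the tool's x, y, z in units of 10 degrees (1.0 is 10 degrees), then the shift along the tool's x, y, z in units of 40 mm (1.0 is 40 mm), then the gripper's target within -1 to 1 (shut at 1, half-way at 0, fully open at -1). In form: [wx, wy, wz, tx, ty, tz, claw, wx, wy, wz, tx, ty, tz, claw, ...]. A call has 1 to 12 rows; each row is the pose to reach, as a shift and turn from the pose commanded when the call began, along the tool's axes at that moment; what a row does not reach only later rows make up. A row lasts 1/8 s, in which the tool goes at most 62.5 mm and 10.7 degrees, less where a joint would pass 70% of its speed; a pose out of reach is approached as far as the arm can. A call with a gripper value outside its range is refused whole. The fingers move at their own pace and stop on an object; "squeeze" is the grip in N (left out, the last holds). Time passes only in rows, so rows that repeat a pose let the fingers close. It gives the time, the measured TCP pose, the force, the opening and the grip force at its end, in the units of the state.
- sense(): the state, without advancing time (a new reading comes with each control period).
- capture(name): name is "side" or "top" or "wrist"; returns a dict with "pixels" (400x640x3 uint8, blue, green, red), "range_z" (400x640 float32, mm along the optical axis (not along the pixel's ray), 0 where there is no reading), "intrinsics" (3x3 intrinsics, pixels), "rvec" (rotation vector, rad) and "tvec" (3), from world to camera coordinates, as OpenCV has them. Camera axes: x right, y down, z forward; pixel columns grow to the right and rows downward; lengths in mm; the calibration is good to about 2 mm. A picture is of the moment at which its call begins.
- hand_in(): hands the job in; it is judged then, once.
The state is a dict: "time_s": time; "q": joint angles; "joint_velocities": joint speeds; "joint_efforts": joint torques, N m; "position": TCP position; "orientation": TCP orientation; "wrist_force": force on the tool from outside, world axes, zero at the start; "torque": the same for the moment, N m; "grip_width": finger opening in mm; "grasp_force": force on a finger pad.
Only numpy, scipy, OpenCV 4.12 (cv2) and the standard library are available. Lean on these libraries where they do the work, as an engineer would, in place of code of your own. Each camera call takes 0.05 s, during which the arm holds its last target. There are 200 camera calls.

## Working session

There is one attempt and no reset: what is moved stays moved. The work goes in short steps, Python scripts to look and compute and a tool call to move; the robot and the scene stay as the last step left them, time stands still between calls to the robot, and variables do not carry over. Pictures are saved under pics/ and viewed, at most 10 in all, crops included, and the job is handed in when it is done.

Besides the shell and the picture viewer there is one more tool, called after "Emit:" as name(argument=value, ...), one argument or row to a line, values as JSON. play_rows: Moves the arm, as the interface text tells. Its arguments: {"type":"object","properties":{"series":{"type":"array","items":{"type":"number"}},"squeeze":{"type":"number"}},"required":["series"]}

```bash
mkdir -p pics
cat > h.py <<'E'
from bench import *
import numpy as np, cv2
def cap(name,f=None):
    d=capture(name)
    d['R']=cv2.Rodrigues(np.array(d['rvec'],float))[0]; d['t']=np.array(d['tvec'],float).reshape(3); d['K']=np.array(d['intrinsics'],float).reshape(3,3)
    if f: cv2.imwrite('pics/'+f,d['pixels'])
    return d
def ray(d,u,v):
    r=d['R'].T@np.linalg.inv(d['K'])@np.array([u,v,1.]); return -d['R'].T@d['t'], r
def plane(d,u,v,z):
    o,r=ray(d,u,v); return o+r*(z-o[2])/r[2]
def cloud(d):
    v,u=np.mgrid[:400,:640]; z=d['range_z']
    p=np.stack([(u-d['K'][0,2])/d['K'][0,0]*z,(v-d['K'][1,2])/d['K'][1,1]*z,z],-1)
    return (p-d['t'])@d['R']
def proj(d,P):
    c=d['R']@np.array(P,float)+d['t']; p=d['K']@c; return p[:2]/p[2]
E
python3 - <<'E'
from h import *
for n in('top','side'):
    d=cap(n,n+'0.png'); print(n,(-d['R'].T@d['t']).round(),(d['R'][2]).round(2),d['K'][0,0])
s=sense();print(s['wrist_force'],s['grip_width'],np.array(s['orientation']).round(3))
E
```

```text
top [ 383.   -5. 1100.] [ 0.15  0.02 -0.99] 378.43313358043866
side [ 20. 738. 955.] [ 0.43 -0.61 -0.67] 448.56669755050734
[-0.15756282 -0.82085978 -0.24142408] 85.27394529008666 [[ 0.903  0.43  -0.   ]
 [ 0.43  -0.903  0.002]
 [ 0.    -0.002 -1.   ]]
```

View pics/top0.png

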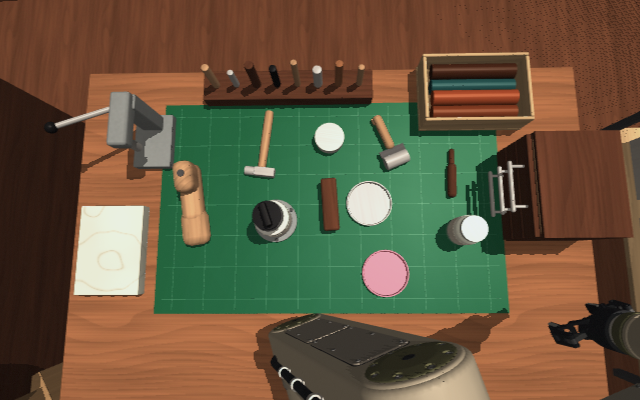

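View pics/side0.png

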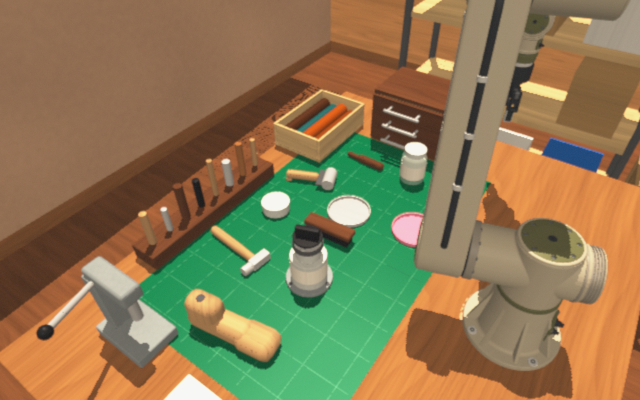

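The top view shows the capped can at about (270,217), with the black wing at (265,213). The steel dish is at (369,203) and the pink lookalike at (385,273). Possible mistakes for the can are the pot (467,230) and the tin (329,138). Possible mistakes for the dish are the pink dish and the tin. I choose the black winged cap and the grey-white dish.

```bash
cat > m.py <<'E'
from h import *
ds={n:cap(n) for n in('top','side')}
pc=plane(ds['top'],268,214,190)[:2]; pd=plane(ds['top'],369,203,10)[:2]
print('rough',pc,pd)
for n,d in ds.items():
    P=cloud(d); ok=d['range_z']>0
    near=ok&(np.hypot(P[...,0]-pc[0],P[...,1]-pc[1])<60)
    z=P[...,2][near]; h,e=np.histogram(z,np.arange(0,210,4)); print(n,[(int(a),int(b)) for a,b in zip(e,h) if b>8])
    w=P[near&(P[...,2]>180)]
    top=w[:,2].max() if len(w) else 0
    w=w[w[:,2]>np.percentile(w[:,2],50)-3]
    r=cv2.minAreaRect(w[:,:2].astype(np.float32)); c,s,V=np.linalg.svd(w[:,:2]-w[:,:2].mean(0),full_matrices=False)
    print('wing',r,np.median(w[:,2]),top,len(w),np.degrees(np.arctan2(V[0,1],V[0,0])))
    D=ok&(np.hypot(P[...,0]-pd[0],P[...,1]-pd[1])<72)&(P[...,2]>3.)&(d['pixels'].min(-1)>110)
    q=P[D]; print('dish',cv2.minEnclosingCircle(q[:,:2].astype(np.float32)),np.percentile(q[:,2],[5,50,95]))
    # ray based dish ellipse
    m=(D*255).astype(np.uint8); cs=max(cv2.findContours(m,0,1)[0],key=cv2.contourArea); (u,v),_,_=cv2.fitEllipse(cs); print('ellipse',u,v,plane(d,u,v,13))
d=ds['top'];crop=d['pixels'][170:250,230:430]; cv2.imwrite('pics/crop.png',cv2.resize(crop,None,fx=4,fy=4))
E
python3 m.py
```

```text
rough [480.36826267 146.80859187] [ 529.57525841 -116.40677006]
top [(0, 38), (4, 28), (8, 173), (12, 103), (16, 11), (40, 10), (56, 11), (68, 9), (80, 10), (84, 15), (88, 12), (92, 89), (96, 159), (100, 16), (136, 12), (140, 51), (144, 16), (160, 253), (164, 228), (176, 9), (184, 44), (188, 109), (192, 13)]
wing ((481.7122802734375, 154.4486083984375), (59.2603759765625, 15.928446769714355), 19.165908813476562) 189.43043511474988 193.7482360322341 156 -160.29373674442908
dish ((530.7337646484375, -116.88060760498047), 65.94109344482422) [ 3.19191066  5.01729056 13.08851096]
ellipse 369.2173767089844 202.8196258544922 [ 529.69311237 -116.73981087   13.        ]
side [(8, 32), (12, 189), (16, 74), (20, 35), (24, 31), (28, 35), (32, 32), (36, 28), (40, 30), (44, 40), (48, 41), (52, 30), (56, 41), (60, 36), (64, 38), (68, 33), (72, 38), (76, 35), (80, 45), (84, 46), (88, 42), (92, 45), (96, 187), (100, 172), (104, 25), (108, 27), (112, 30), (116, 26), (120, 26), (124, 18), (132, 15), (136, 83), (140, 69), (144, 69), (160, 26), (164, 231), (168, 76), (172, 31), (176, 27), (180, 30), (184, 25), (188, 60), (192, 84)]
wing ((479.28082275390625, 153.5768585205078), (58.93303680419922, 17.955432891845703), 18.48106575012207) 192.41322859227273 197.32020805140994 142 -161.05820723110216
dish ((531.4904174804688, -117.23417663574219), 68.69985961914062) [ 4.12250782  7.61848815 16.39311988]
ellipse 348.84039306640625 210.47039794921875 [ 527.88943437 -117.14804569   13.        ]
```

View pics/crop.png

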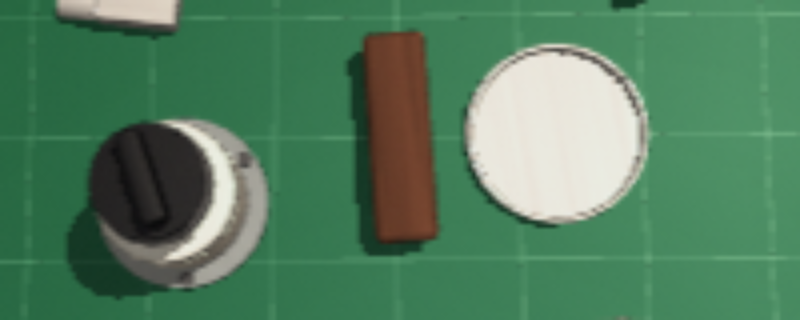

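The crop confirms the black winged cap on the can and the grey-white dish beyond the brush. Wing centre is about (480.5,154), its axis at about 19°, its top at about 190 mm. Moving above it.

Emit:
play_rows(
  series=[0,0,-1,1.04,-1.06,-0.2,0,0,0,-2,2.08,-2.12,-0.4,0,0,0,-3,3.12,-3.17,-0.5,0,0,0,-4,4.17,-4.23,-0.5,0,0,0,-5,5.21,-5.29,-0.5,0,0,0,-6,6.25,-6.34,-0.5,0,0,0,-7,7.29,-7.4,-0.5,0,0,0,-8,8.33,-8.46,-0.5,0,0,0,-9,9.37,-9.52,-0.5,0,0,0,-10,10.41,-10.57,-0.5,0,0,0,-11,11.45,-11.63,-0.5,0,0,0,-12,12.5,-12.69,-0.5,0],
  squeeze=80,
)

```text
time_s: 1.7
position: [480.6, 156.3, 251.3]
orientation: [[-0.827, 0.562, 0.0], [0.562, 0.827, -0.0], [-0.001, 0.0, -1.0]]
wrist_force: [1.6, -0.4, -0.2]
grip_width: 42.8
grasp_force: 0.0
```

Emit:
play_rows(
  series=[0,0,-1,0,0,0,0,0,0,-2,0,0,0,0,0,0,-3,0,0,0,0,0,0,-4,0,0,0,0,0,0,-5,0,0,0,0,0,0,-5.35,0,0,0,0,0,0,-5.35,0,0,0,0,0,0,-5.35,0,0,0,0],
)

```text
time_s: 2.7
position: [480.3, 154.2, 251.2]
orientation: [[-0.946, -0.324, -0.0], [-0.324, 0.946, -0.0], [0.0, -0.0, -1.0]]
wrist_force: [0.6, -0.3, 0.9]
grip_width: 42.8
grasp_force: 0.0
```

```bash
cat > w.py <<'E'
from h import *
import sys
s=sense(); print(s['time_s'],np.array(s['q']).round(1),np.array(s['position']).round(1),s['grip_width']); print(np.array(s['orientation']).round(4),np.array(s['wrist_force']).round(2),np.array(s['torque']).round(2))
d=cap('wrist',sys.argv[1]); P=cloud(d); ok=d['range_z']>0
near=ok&(np.hypot(P[...,0]-480,P[...,1]-154)<60)
z=P[...,2][near]; h,e=np.histogram(z,np.arange(130,215,2)); print([(int(a),int(b)) for a,b in zip(e,h) if b>30])
w=P[near&(P[...,2]>186)&(P[...,2]<195)&(d['pixels'].max(-1)<100)]
print(cv2.minAreaRect(w[:,:2].astype(np.float32)),np.median(w[:,2]),len(w))
w=P[near&(P[...,2]>160)&(P[...,2]<169)&(d['pixels'].max(-1)<100)]
print(cv2.minEnclosingCircle(w[:,:2].astype(np.float32)),np.median(w[:,2]))
E
python3 w.py w1.png
```

```text
2.7 [  8.7   9.8  -5.2  75.   -0.  -10.2] [480.3 154.2 251.2] 42.8110337631682
[[-9.459e-01 -3.243e-01 -2.000e-04]
 [-3.243e-01  9.459e-01 -2.000e-04]
 [ 2.000e-04 -1.000e-04 -1.000e+00]] [ 0.64 -0.29  0.88] [ 0.04 -0.03 -0.02]
[(136, 36), (138, 39), (142, 240), (144, 432), (162, 162), (164, 5001), (166, 830), (186, 35), (188, 274), (190, 1703), (192, 244)]
((481.79779052734375, 154.93695068359375), (59.10545349121094, 15.954663276672363), 19.472074508666992) 191.06460319761106 2254
((482.03460693359375, 155.29949951171875), 36.95390319824219) 165.31843087981125
```

View pics/w1.png

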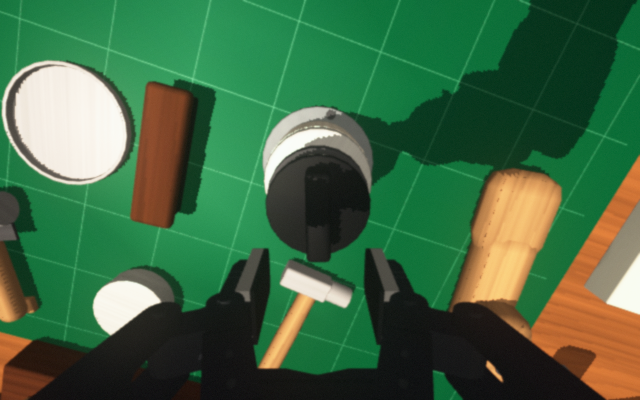

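The wrist view shows the cap between the jaws' line at (318,205), and the fingers clear of the hammer. The wing measures (481.7,155) at 19.4°. The collar is at about 144 mm, so the travel is about 14 mm. Descending and gripping.

Emit:
play_rows(
  series=[0,0,-0.05,-0.036,0.006,0.7,0,0,0,-0.05,-0.036,0.006,1.4,0,0,0,-0.05,-0.036,0.006,1.9,0,0,0,-0.05,-0.036,0.006,2.08,0,0,0,-0.05,-0.036,0.006,2.08,0,0,0,-0.05,-0.036,0.006,2.08,1,0,0,-0.05,-0.036,0.006,2.08,1,0,0,-0.05,-0.036,0.006,2.08,1,0,0,-0.05,-0.036,0.006,2.08,1,0,0,-0.05,-0.036,0.006,2.08,1],
  squeeze=80,
)

```text
time_s: 4.0
position: [482.3, 155.3, 169.1]
orientation: [[-0.943, -0.334, 0.002], [-0.334, 0.943, 0.001], [-0.002, -0.0, -1.0]]
wrist_force: [-1.4, 0.8, 4.5]
grip_width: 14.3
grasp_force: 80.2
```

```bash
cat > s.py <<'E'
from h import *
s=sense(); o=np.array(s['orientation']); print(s['time_s'],np.array(s['position']).round(2),'w',round(s['grip_width'],1),round(s['grasp_force'],1),'yaw',np.degrees(np.arctan2(o[1,0],o[0,0])).round(2),'F',np.array(s['wrist_force']).round(1),'T',np.array(s['torque']).round(2), 'q6',round(s['q'][5],1))
E
python3 s.py
```

```text
4.0 [482.27 155.26 169.08] w 14.3 80.2 yaw -160.51 F [-1.4  0.8  4.5] T [0.3  0.2  0.05] q6 -10.7
```

Emit:
play_rows(
  series=[0,0,0,0,0,0.05,1,0,0,0,0,0,0.1,1,0,0,0,0,0,0.15,1,0,0,0,0,0,0.2,1,0,0,0,0,0,0.25,1,0,0,0,0,0,0.25,1],
)

```text
time_s: 4.75
position: [482.3, 155.3, 159.5]
orientation: [[-0.943, -0.334, 0.002], [-0.334, 0.943, 0.001], [-0.002, -0.0, -1.0]]
wrist_force: [-2.5, 0.9, 8.9]
grip_width: 14.3
grasp_force: 80.5
```

```bash
python3 s.py
```

```text
4.75 [482.34 155.29 159.53] w 14.3 80.5 yaw -160.5 F [-2.5  0.9  8.9] T [0.2  0.48 0.01] q6 -10.7
```

Emit:
play_rows(
  series=[0,0,0,0,0,0.025,1,0,0,0,0,0,0.05,1,0,0,0,0,0,0.075,1,0,0,0,0,0,0.075,1],
)

```text
time_s: 5.25
position: [482.4, 155.3, 156.8]
orientation: [[-0.943, -0.334, 0.003], [-0.334, 0.943, 0.001], [-0.003, -0.0, -1.0]]
wrist_force: [-2.5, 0.9, 9.8]
grip_width: 14.4
grasp_force: 80.6
```

Emit:
play_rows(
  series=[0,0,0,0,0,0.015,1,0,0,0,0,0,0.025,1,0,0,0,0,0,0.025,1],
)

```text
time_s: 5.62
position: [482.4, 155.3, 155.9]
orientation: [[-0.943, -0.334, 0.003], [-0.334, 0.943, 0.001], [-0.003, -0.0, -1.0]]
wrist_force: [-2.3, 0.2, 10.7]
grip_width: 14.1
grasp_force: 80.7
```

Emit:
play_rows(
  series=[0,0,0,0,0,0.012,1,0,0,0,0,0,0.025,1,0,0,0,0,0,0.025,1],
)

```text
time_s: 6.0
position: [482.4, 155.3, 154.9]
orientation: [[-0.943, -0.334, 0.003], [-0.334, 0.943, 0.001], [-0.003, -0.0, -1.0]]
wrist_force: [-2.6, 1.5, 10.5]
grip_width: 14.3
grasp_force: 80.7
```

Emit:
play_rows(
  series=[0,0,0,0,0,0.012,1,0,0,0,0,0,0.012,1],
)

```text
time_s: 6.25
position: [482.4, 155.3, 154.6]
orientation: [[-0.943, -0.334, 0.003], [-0.334, 0.943, 0.001], [-0.003, -0.0, -1.0]]
wrist_force: [-3.1, 0.6, 11.8]
grip_width: 14.5
grasp_force: 81.3
```

Emit:
play_rows(
  series=[0,0,0,0,0,0.012,1,0,0,0,0,0,0.012,1],
)

```text
time_s: 6.5
position: [482.4, 155.3, 154.6]
orientation: [[-0.943, -0.334, 0.003], [-0.334, 0.943, 0.001], [-0.003, -0.0, -1.0]]
wrist_force: [-3.8, 0.2, 15.1]
grip_width: 14.8
grasp_force: 81.7
```

Emit:
play_rows(
  series=[0,0,0,0,0,0.012,1,0,0,0,0,0,0.012,1],
)

```text
time_s: 6.75
position: [482.4, 155.4, 154.5]
orientation: [[-0.943, -0.334, 0.004], [-0.334, 0.943, 0.001], [-0.004, -0.0, -1.0]]
wrist_force: [-5.5, 1.0, 18.0]
grip_width: 14.3
grasp_force: 82.0
```

The hard stop is felt at TCP z of about 154.6. One more small push, then start the turn gently.

Emit:
play_rows(
  series=[0,0,0,0,0,0.01,1,0,0,-0.2,0,0,0.01,1,0,0,-0.4,0,0,0.01,1,0,0,-0.6,0,0,0.01,1,0,0,-0.6,0,0,0.01,1],
)

```text
time_s: 7.38
position: [483.0, 155.3, 154.5]
orientation: [[-0.902, -0.431, 0.005], [-0.431, 0.902, 0.001], [-0.005, -0.001, -1.0]]
wrist_force: [-4.1, 0.4, 19.4]
grip_width: 14.2
grasp_force: 82.0
```

```bash
python3 s.py
```

```text
7.375 [482.98 155.35 154.45] w 14.2 82.0 yaw -154.49 F [-4.1  0.4 19.4] T [0.04 0.95 0.05] q6 -16.8
```

Emit:
play_rows(
  series=[0,0,-0.15,0,0,0,1,0,0,-0.3,0,0,0,1,0,0,-0.4,0,0,0,1,0,0,-0.4,0,0,0,1],
)

```text
time_s: 7.88
position: [483.2, 155.4, 154.5]
orientation: [[-0.87, -0.492, 0.005], [-0.492, 0.87, 0.001], [-0.005, -0.002, -1.0]]
wrist_force: [-3.0, 1.1, 18.3]
grip_width: 14.6
grasp_force: 81.9
```

```bash
python3 s.py
```

```text
7.875 [483.25 155.35 154.46] w 14.6 81.9 yaw -150.51 F [-3.   1.1 18.3] T [-0.01  0.87 -0.09] q6 -20.7
```

Emit:
play_rows(
  series=[0,0,-0.2,0,0,0,1,0,0,-0.4,0,0,0,1,0,0,-0.6,0,0,0,1,0,0,-0.6,0,0,0,1],
)

```text
time_s: 8.38
position: [483.6, 155.4, 154.4]
orientation: [[-0.814, -0.581, 0.006], [-0.581, 0.814, 0.001], [-0.005, -0.003, -1.0]]
wrist_force: [-2.3, 0.8, 17.9]
grip_width: 14.2
grasp_force: 81.8
```

```bash
python3 s.py
```

```text
8.375 [483.58 155.39 154.45] w 14.2 81.8 yaw -144.49 F [-2.3  0.8 17.9] T [0.05 0.69 0.06] q6 -26.8
```

Past the teeth at 16° with no torque. Continuing.

Emit:
play_rows(
  series=[0,0,-0.4,0,0,0,1,0,0,-0.8,0,0,0,1,0,0,-1.2,0,0,0,1,0,0,-1.6,0,0,0,1,0,0,-2.0,0,0,0,1,0,0,-2.0,0,0,0,1],
)

```text
time_s: 9.12
position: [484.1, 155.5, 154.5]
orientation: [[-0.566, -0.824, 0.007], [-0.824, 0.566, 0.001], [-0.005, -0.005, -1.0]]
wrist_force: [-1.5, 1.4, 16.0]
grip_width: 14.4
grasp_force: 81.6
```

```bash
python3 s.py
```

```text
9.125 [484.12 155.51 154.47] w 14.4 81.6 yaw -124.47 F [-1.5  1.4 16. ] T [0.14 0.34 0.1 ] q6 -46.8
```

Emit:
play_rows(
  series=[0,0,-0.4,0,0,0,1,0,0,-0.8,0,0,0,1,0,0,-1.2,0,0,0,1,0,0,-1.6,0,0,0,1,0,0,-2.0,0,0,0,1,0,0,-2.0,0,0,0,1],
)

```text
time_s: 9.88
position: [484.1, 155.6, 154.5]
orientation: [[-0.25, -0.968, 0.007], [-0.968, 0.25, 0.001], [-0.003, -0.006, -1.0]]
wrist_force: [-0.8, 0.8, 15.2]
grip_width: 14.4
grasp_force: 81.7
```

```bash
python3 s.py
```

```text
9.875 [484.1  155.58 154.47] w 14.4 81.7 yaw -104.47 F [-0.8  0.8 15.2] T [0.17 0.37 0.09] q6 -66.8
```

Emit:
play_rows(
  series=[0,0,-0.4,0,0,0,1,0,0,-0.8,0,0,0,1,0,0,-1.2,0,0,0,1,0,0,-1.6,0,0,0,1,0,0,-1.8,0,0,0,1,0,0,-1.8,0,0,0,1],
)

```text
time_s: 10.62
position: [484.0, 155.5, 154.5]
orientation: [[0.061, -0.998, 0.007], [-0.998, -0.061, 0.001], [-0.001, -0.007, -1.0]]
wrist_force: [-1.8, 0.3, 16.3]
grip_width: 14.2
grasp_force: 81.7
```

```bash
python3 s.py
```

```text
10.625 [483.99 155.49 154.48] w 14.2 81.7 yaw -86.49 F [-1.8  0.3 16.3] T [0.16 0.46 0.02] q6 -84.8
```

Emit:
play_rows(
  series=[0,0,0,0,0,-0.06,1,0,0,0,0,0,-0.12,1,0,0,0,0,0,-0.18,1,0,0,0,0,0,-0.24,1,0,0,0,0,0,-0.3,1,0,0,0,0,0,-0.36,1,0,0,0,0,0,-0.42,1,0,0,0,0,0,-0.48,1,0,0,0,0,0,-0.54,1,0,0,0,0,0,-0.54,1],
)

```text
time_s: 11.88
position: [481.6, 154.8, 172.9]
orientation: [[0.061, -0.998, -0.0], [-0.998, -0.061, -0.0], [0.0, 0.0, -1.0]]
wrist_force: [2.8, 0.4, 3.6]
grip_width: 14.5
grasp_force: 80.0
```

```bash
python3 s.py
```

```text
11.875 [481.59 154.78 172.92] w 14.5 80.0 yaw -86.52 F [2.8 0.4 3.6] T [ 0.08 -0.54  0.02] q6 -84.7
```

Emit:
play_rows(
  series=[0,0,0,0,0,-0.06,1,0,0,0,0,0,-0.12,1,0,0,0,0,0,-0.18,1,0,0,0,0,0,-0.18,1],
)

```text
time_s: 12.38
position: [481.2, 154.9, 179.8]
orientation: [[0.061, -0.998, -0.001], [-0.998, -0.061, -0.0], [0.0, 0.001, -1.0]]
wrist_force: [0.3, 0.5, -1.5]
grip_width: 14.5
grasp_force: 79.2
```

```bash
python3 s.py
```

```text
12.375 [481.17 154.87 179.85] w 14.5 79.2 yaw -86.52 F [ 0.3  0.5 -1.5] T [ 0.    0.01 -0.01] q6 -84.7
```

The cap is free (about 1.2 N hanging). Raising it and carrying it to the dish.

Emit:
play_rows(
  series=[0,0,0,0,0,-0.4,1,0,0,0,0,0,-0.9,1,0,0,0,0,0,-1.3,1,0,0,0,0.5,-0.06,-1.3,1,0,0,0,1.3,-0.15,-1.3,1,0,0,0,2.3,-0.27,-1.3,1,0,0,0,3.4,-0.4,-1.3,1,0,0,0,4.5,-0.52,-1.3,1,0,0,0,5.5,-0.64,-1.3,1,0,0,0,6.3,-0.73,-1.3,1,0,0,0,6.75,-0.79,-1.3,1,0,0,0,6.86,-0.8,-1.3,1],
)

```text
time_s: 13.88
position: [530.2, -117.5, 231.7]
orientation: [[0.06, -0.998, -0.001], [-0.998, -0.06, 0.0], [-0.001, 0.001, -1.0]]
wrist_force: [-0.4, 0.7, -2.4]
grip_width: 14.5
grasp_force: 79.3
```

Emit:
play_rows(
  series=[0,0,0,0,0,0,1,0,0,0,0,0,0,1],
)

```text
time_s: 14.12
position: [530.0, -115.9, 232.1]
orientation: [[0.062, -0.998, -0.0], [-0.998, -0.062, 0.0], [-0.0, 0.0, -1.0]]
wrist_force: [0.3, 0.8, -1.0]
grip_width: 14.3
grasp_force: 79.3
```

```bash
python3 s.py
python3 - <<'E'
from h import *
d=cap('wrist','w2.png'); e=cap('side','s2.png')
cv2.imwrite('pics/s2c.png',cv2.resize(e['pixels'][100:280,240:440],None,fx=3,fy=3))
pd=(530,-117); P=cloud(d)
D=(d['range_z']>0)&(np.hypot(P[...,0]-pd[0],P[...,1]-pd[1])<75)&(P[...,2]>2)&(P[...,2]<20)&(d['pixels'].min(-1)>90)
q=P[D]; print('dish',cv2.minEnclosingCircle(q[:,:2].astype(np.float32)),np.percentile(q[:,2],[5,50,95]),len(q))
for n,c in(('wrist',d),('side',e)):
    P=cloud(c); s=np.array(sense()['position'])
    m=(c['range_z']>0)&(np.hypot(P[...,0]-s[0],P[...,1]-s[1])<45)&(P[...,2]>150)&(P[...,2]<s[2]+3); print(n,P[m][:,2].min() if m.any() else 0, np.histogram(P[m][:,2],np.arange(150,240,5)))
E
```

```text
14.125 [ 530.05 -115.88  232.13] w 14.3 79.3 yaw -86.44 F [ 0.3  0.8 -1. ] T [-0.03  0.   -0.01] q6 -114.4
dish ((530.8773193359375, -119.70790100097656), 70.79960632324219) [ 3.56426617  5.00560297 13.76192364] 8926
wrist 222.62197735923144 (array([   0,    0,    0,    0,    0,    0,    0,    0,    0,    0,    0,
          0,    0,    0,   86, 8210,  108]), array([150, 155, 160, 165, 170, 175, 180, 185, 190, 195, 200, 205, 210,
       215, 220, 225, 230, 235]))
side 188.20761937936456 (array([  0,   0,   0,   0,   0,   0,   0,   3,  19,  20,  12,   3,   0,
         0,   5, 131,  98]), array([150, 155, 160, 165, 170, 175, 180, 185, 190, 195, 200, 205, 210,
       215, 220, 225, 230, 235]))
```

View pics/w2.png

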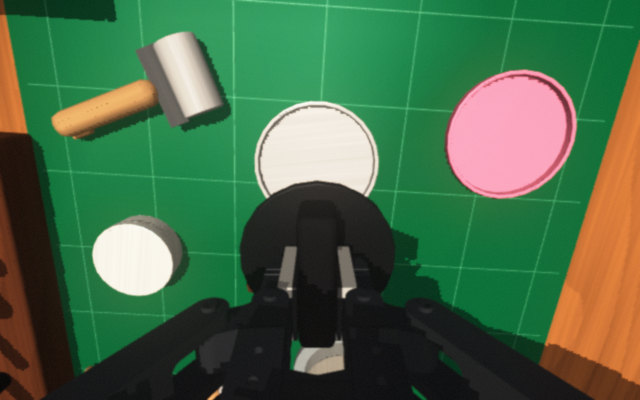

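View pics/s2c.png

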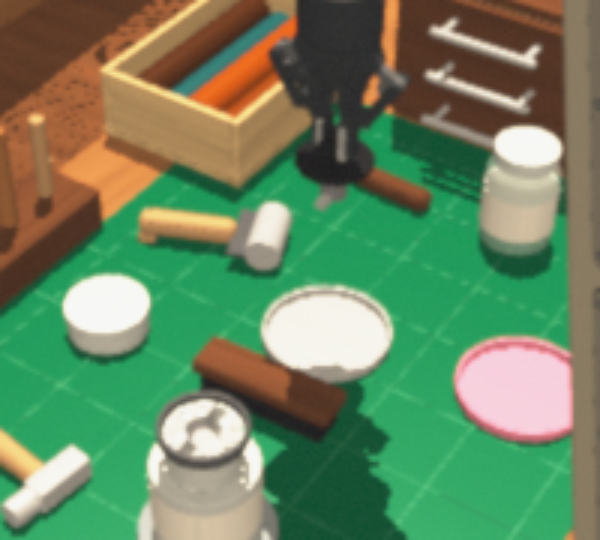

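The wrist view shows the cap held level over the steel dish (316,150), with the pink dish off to the right (512,133). The side view shows the can open and the cap upright in the jaws. Lowering it.

Emit:
play_rows(
  series=[0,0,0,0.028,0,0.4,1,0,0,0,0.028,0,1.1,1,0,0,0,0.028,0,1.9,1,0,0,0,0.028,0,2.7,1,0,0,0,0.028,0,3.4,1,0,0,0,0.028,0,3.9,1,0,0,0,0.028,0,4.2,1,0,0,0,0.028,0,4.35,1,0,0,0,0.028,0,4.4,1,0,0,0,0.028,0,4.4,1],
)

```text
time_s: 15.48
position: [530.8, -118.3, 56.6]
orientation: [[0.061, -0.998, 0.001], [-0.998, -0.061, -0.0], [0.001, -0.001, -1.0]]
wrist_force: [-0.4, 1.2, -1.6]
grip_width: 14.3
grasp_force: 79.3
```

```bash
python3 s.py
python3 - <<'E'
from h import *
d=cap('side','s3.png'); e=cap('top')
cv2.imwrite('pics/s3c.png',cv2.resize(d['pixels'][150:260,290:420],None,fx=4,fy=4))
P=cloud(e); m=(e['range_z']>0)&(np.hypot(P[...,0]-530,P[...,1]+117)<72)&(P[...,2]>2)&(P[...,2]<18)&(e['pixels'].min(-1)>90)
q=P[m];print('dish',cv2.minEnclosingCircle(q[:,:2].astype(np.float32)),len(q))
E
```

```text
15.475 [ 530.78 -118.27   56.56] w 14.3 79.3 yaw -86.51 F [-0.4  1.2 -1.6] T [-0.01  0.02 -0.04] q6 -114.5
dish ((554.3841552734375, -76.1358642578125), 41.8928108215332) 121
```

View pics/s3c.png

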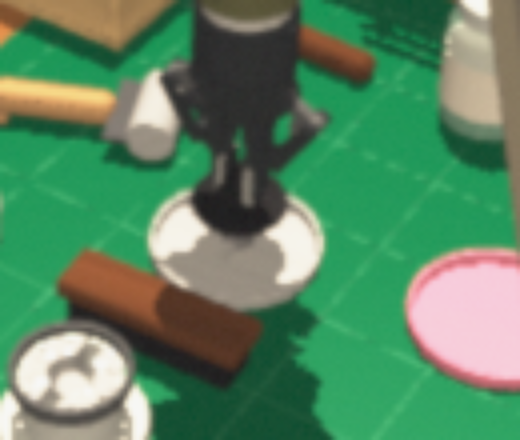

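The cap hangs just over the dish centre (crop (240,225)). Making a small y trim and lowering by feel.

Emit:
play_rows(
  series=[0,0,0,-0.03,0,0.03,1,0,0,0,-0.03,0,0.06,1,0,0,0,-0.03,0,0.09,1,0,0,0,-0.03,0,0.12,1,0,0,0,-0.03,0,0.12,1],
)

```text
time_s: 16.2
position: [530.2, -116.9, 51.1]
orientation: [[0.061, -0.998, -0.0], [-0.998, -0.061, 0.0], [-0.0, 0.0, -1.0]]
wrist_force: [0.3, 0.3, -1.4]
grip_width: 14.1
grasp_force: 79.3
```

Emit:
play_rows(
  series=[0,0,0,0,0,0.02,1,0,0,0,0,0,0.035,1,0,0,0,0,0,0.035,1],
)

```text
time_s: 16.58
position: [530.4, -117.0, 50.4]
orientation: [[0.061, -0.998, 0.0], [-0.998, -0.061, -0.0], [0.0, -0.0, -1.0]]
wrist_force: [-1.2, -0.4, 5.1]
grip_width: 14.0
grasp_force: 80.0
```

Contact is felt at 5 N. Easing the grip, opening, then rising.

Emit:
play_rows(
  series=[0,0,0,0,0,-0.01,1,0,0,0,0,0,-0.01,1,0,0,0,0,0,-0.01,0.5,0,0,0,0,0,-0.01,0.2,0,0,0,0,0,-0.01,0,0,0,0,0,0,-0.01,0,0,0,0,0,0,-0.01,0],
  squeeze=20,
)

```text
time_s: 17.45
position: [530.2, -116.9, 50.2]
orientation: [[0.061, -0.998, -0.0], [-0.998, -0.061, -0.0], [0.0, 0.0, -1.0]]
wrist_force: [0.2, 0.1, 0.5]
grip_width: 43.0
grasp_force: 0.0
```

Emit:
play_rows(
  series=[0,0,0,0,0,-0.2,0,0,0,0,0,0,-0.6,0,0,0,0,0,0,-1.2,0,0,0,0,0,0,-2,0,0,0,0,0,0,-3,0,0,0,0,0,0,-4,0,0,0,0,0,0,-4.5,0,0,0,0,0,0,-4.5,0],
)

```text
time_s: 18.45
position: [531.5, -117.4, 233.2]
orientation: [[0.061, -0.998, 0.005], [-0.998, -0.061, -0.002], [0.002, -0.005, -1.0]]
wrist_force: [0.4, -0.0, -0.0]
grip_width: 42.9
grasp_force: 0.0
```

```bash
python3 s.py
python3 - <<'E'
from h import *
d=cap('wrist','w4.png'); P=cloud(d); ok=(d['range_z']>0)&(np.hypot(P[...,0]-530,P[...,1]+117)<80)
dk=d['pixels'].max(-1)<100
a=P[ok&dk&(P[...,2]>40)&(P[...,2]<52)]; w=P[ok&dk&(P[...,2]>66)&(P[...,2]<78)]; q=P[ok&~dk&(d['pixels'].min(-1)>90)&(P[...,2]>9)&(P[...,2]<18)]
for n,x in(('disc',a),('wing',w),('rim',q)): print(n,cv2.minEnclosingCircle(x[:,:2].astype(np.float32)),np.percentile(x[:,2],[5,50,95]),len(x))
E
```

```text
18.45 [ 531.5  -117.37  233.24] w 42.9 0.0 yaw -86.51 F [ 0.4 -0.  -0. ] T [ 0.01 -0.01 -0.01] q6 -114.4
disc ((530.259765625, -117.77743530273438), 36.492549896240234) [45.08475841 46.31456049 47.57046086] 3119
wing ((530.4622802734375, -118.56458282470703), 29.52043914794922) [70.42828576 72.06383807 73.27013298] 1079
rim ((531.3067626953125, -116.07047271728516), 66.13028717041016) [10.20180154 13.41954722 14.80940722] 1647
```

View pics/w4.png

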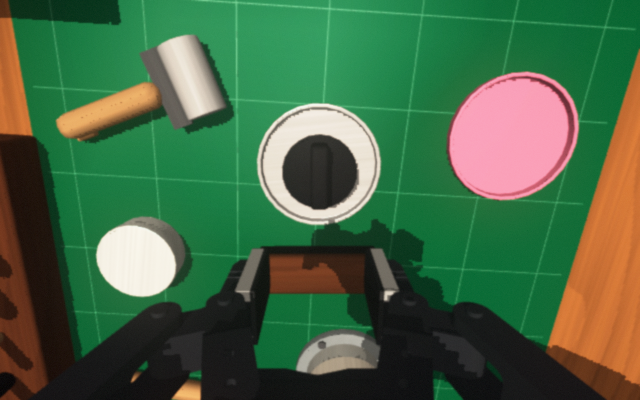

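The cap stands upright in the steel dish at (320,171), centred to within about 2 mm. The other tools haven't moved and the gripper is clear.

```bash
python3 -c "
from bench import *
print(hand_in())"
```

```text
the job is handed in; nothing more can be done
None
```

The cleaner can is open and its cap stands upright in the steel drip dish, within about 2 mm of the middle, with the other tools left where they lay. I handed the job in about 18.5 s into the 45 s limit; the judge gave no verdict.

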